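# Interlock the drying troughs on their rack

### The arm

A 6-joint arm with a two-finger parallel gripper is mounted at the origin on a cart in front of the work surface, level with it; the furniture and walls round the work are solid. World frame = base frame: x ahead of the robot, y to its left, z up, the work surface at z = 0. Lengths are in m, angles in rad, forces in N, time in s.
With the tool pointing down it reaches from about 0.375 to 0.975 m from the base axis. Payload 3.8 kg.
Tool frame: the origin (TCP) lies midway between the tips of the shut fingers; the grasp point (between the pads) lies 19 mm behind it; z points along the fingers, y is the direction in which the jaws open and shut (so a half turn about z gives the same grasp; the last joint's range is limited). The gripper opens to 85 mm and grips with 20 to 120 N. Pads are 22 mm wide; open, the fingers measure 114 mm over their backs; the gripper's body (76 mm by 85 mm) begins 54 mm behind the grasp point. The pads swing forward as they close: fully open they stand 13 mm farther back than shut.
Start: joints at [-1.279, 0.264, 1.604, -0, 1.274, -0.037], TCP at [0.218, -0.639, 0.231] pointing down, gripper open.
Joint ranges: [-2.63, 2.63], [-0.94, 2.18], [0.31, 2.57], [-1.31, 4.45], [0, 2.66], [-2.55, 2.55]. Speed limits (rad/s): [2.57, 2.57, 3.14, 3.14, 3.14, 3.14].

### API

Orientations are given as a rotation vector (axis times angle).
In Python, from workcell import bot gives the robot as it stands. The module is installed in compiled form; this text tells all that it offers.
- The arm moves only by the tool move_arm, never from a script. Its argument "steps" is a list of rows, each a list of 5 numbers: the shift along the tool's x, y, z in mm, then the turn about the tool's z in degrees, then the opening in per cent of the stroke, from 0 (shut) to 100 (fully open). In form: [[tx, ty, tz, turn, claw], ...]. A call has 1 to 20 rows; each row is the pose to reach, as a shift and turn from the pose commanded when the call began, along the tool's axes at that moment; what a row does not reach only later rows make up. A row lasts 1/10 s, in which the tool goes at most 50 mm and 8.59 degrees, less where a joint would pass 70% of its speed; a pose out of reach is approached as far as the arm can. A call with a gripper value outside its range is refused whole. The fingers move at their own pace and stop on an object; "newtons" is the grip in N (left out, the last holds). Time passes only in rows, so rows that repeat a pose let the fingers close. It gives the time, the measured TCP pose, the force and the opening at its end, in the units of the state.
- bot.read_state(): the state, without advancing time (a new reading comes with each control period).
- bot.read_camera(name): name is "side" or "top"; returns a dict with "pixels" (384x512x3 uint8, red, green, blue), "depth" (384x512 float32, m along the optical axis (not along the pixel's ray), 0 where there is no reading), "fovy" (degrees; the focal length in pixels is half the picture's height over the tangent of half this angle, whatever the lens; pixels are square), "cx", "cy" (the principal point, pixels), "xyz" and "attitude" of the camera in the world. Camera axes: x right, y up, looking along -z (the intrinsics and any distortion apply to the point x, -y, -z); pixel columns grow to the right and rows downward; lengths in m; the calibration is good to about 2 mm. A picture is of the moment at which its call begins.
- bot.finish_job(): hands the job in, once; it reports no verdict.
The state is a dict: "time": time; "q": joint angles; "joint_vel": joint speeds; "joint_torque": joint torques, N m; "tool_pos": TCP position; "tcp_rot": TCP orientation; "wrist_force": force on the tool from outside, world axes, zero at the start; "torque": the same for the moment, N m; "width": opening from 0.0 (shut) to 1.0 (fully open).
Only numpy, scipy, OpenCV 4.12 (cv2) and the standard library are available. Lean on these libraries where they do the work, as an engineer would, in place of code of your own. Each camera call takes 0.05 s, during which the arm holds its last target.

### The job

Put the three loose drying troughs away on the grey rack. First lay the one that is open upward flat in the gap between the two fixed troughs; then set the two that are open downward (they stay that way round) side by side on top, each astride one of the two joints, so that its flanges drop into the troughs on either side and all three lie fully down, square and with their ends in line with the fixed ones. Leave the other things on the bench where they are.

Things in the scene. Friction and masses are not known exactly. Their poses are not given: they have to be found in the camera images.
- rack_gap (a point): the fixed grey rack: base plate 88 mm (x) by 176 mm (y), 5 mm thick, with two fixed open-up troughs at y = -52 and +52 mm, shaped like the loose ones but without lugs; the gap between them is 56 mm wide. Point: middle of the gap on the plate's top, 5 mm above the bench; x along the troughs, y across the row, z up. The open-up trough belongs at x = y = 0, its centre 15 mm above this point.
- joint_left (a point): on the rack at x = 0, y = +26 mm, 18 mm above rack_gap: where the centre of one open-down trough belongs (either one), its flange edges standing on the 3 mm thick floors of the fixed trough and of the open-up trough. Axes as rack_gap.
- joint_right (a point): the same at y = -26 mm, for the other open-down trough. The two then stand 4 mm apart.
- trough_up_centre (a point): the loose trough that lies open upward: aluminium U-channel 48 mm wide (y), 30 mm high, walls 3 mm, flanges 40 mm long (x). At the middle of each end a blue grip lug, 12 mm wide, 5 mm thick, 30 mm high, 5 mm clear of the flange ends; 60 mm over both lugs, gripped from above. About 0.08 kg. Point: its centre, 15 mm above its underside; x lug to lug, z up at the start.
- trough_down_a_centre (a point): a loose trough that lies open downward, its flat web on top: aluminium U-channel 48 mm wide (y), 30 mm high, walls 3 mm, flanges 40 mm long (x). At the middle of each end a blue grip lug, 12 mm wide, 5 mm thick, 30 mm high, 5 mm clear of the flange ends; 60 mm over both lugs, gripped from above. About 0.08 kg. Point: its centre, 15 mm above its underside; x lug to lug, z up at the start.
- trough_down_b_centre (a point): the other open-downward trough, just like the first: aluminium U-channel 48 mm wide (y), 30 mm high, walls 3 mm, flanges 40 mm long (x). At the middle of each end a blue grip lug, 12 mm wide, 5 mm thick, 30 mm high, 5 mm clear of the flange ends; 60 mm over both lugs, gripped from above. About 0.08 kg. Point: its centre, 15 mm above its underside; x lug to lug, z up at the start.
- microscope_front (a point): obstacle: the fixed microscope, 170 mm wide (y), 350 mm tall. Point: between its two eyepieces, at the edge nearest the robot, 310 mm up; nothing of it lies nearer the robot (smaller x) than this point, and it reaches 85 mm to either side and 270 mm behind it. The arm and hand must pass in front of it. A black desk lamp stands to its left, farther from the robot.
- vial_0: bystander: sample vial with a blue screw cap, 24 mm wide, 50 mm tall; origin at the centre of its underside
- dropper_0: bystander: white dropper bottle with a red bulb, 33 mm wide, 106 mm tall; origin at the centre of its underside
- objective_can: bystander: black can with a grey screw lid, 37 mm wide, 52 mm tall; origin at the centre of its underside
- timer: bystander: white square bench timer, 64x64x20 mm; origin at the centre of its underside
- cover_slips: bystander: small blue and white box, 31x31x14 mm; origin at the centre of its underside
- vial_1: bystander: sample vial with a green screw cap, 24 mm wide, 50 mm tall; origin at the centre of its underside
- eraser: bystander: blue and white eraser, 19x42x12 mm; origin at the centre of its underside
Mind the look-alikes: they are no part of the job. Leave any red look-alike of the part that bears trough_down_a_centre alone. What is shaped like the part that bears trough_down_b_centre but red is not meant.

How it is judged:
On the way, in this order (a step that is already met when the one before it is completed fails the run):
1. the open-up trough lies flat in the gap (x of trough_up_centre in the frame of rack_gap between -0.007 and 0.007 m and y of trough_up_centre in the frame of rack_gap between -0.006 and 0.006 m and z of trough_up_centre in the frame of rack_gap between 0.012 and 0.018 m and angle between trough_up_centre's own z axis and vertical below 0.08 rad and angle between the x axis of trough_up_centre and the x axis of rack_gap, either way round below 0.15 rad), for 0.2 s.
2. one open-down trough is interlocked astride a joint (all of step 1 and ((x of trough_down_a_centre in the frame of rack_gap between -0.007 and 0.007 m and y of trough_down_a_centre in the frame of rack_gap between 0.016 and 0.036 m and z of trough_down_a_centre in the frame of rack_gap between 0.015 and 0.021 m and angle between trough_down_a_centre's own z axis and vertical below 0.08 rad and angle between the x axis of trough_down_a_centre and the x axis of rack_gap, either way round below 0.15 rad) or (x of trough_down_a_centre in the frame of rack_gap between -0.007 and 0.007 m and y of trough_down_a_centre in the frame of rack_gap between -0.036 and -0.016 m and z of trough_down_a_centre in the frame of rack_gap between 0.015 and 0.021 m and angle between trough_down_a_centre's own z axis and vertical below 0.08 rad and angle between the x axis of trough_down_a_centre and the x axis of rack_gap, either way round below 0.15 rad) or (x of trough_down_b_centre in the frame of rack_gap between -0.007 and 0.007 m and y of trough_down_b_centre in the frame of rack_gap between 0.016 and 0.036 m and z of trough_down_b_centre in the frame of rack_gap between 0.015 and 0.021 m and angle between trough_down_b_centre's own z axis and vertical below 0.08 rad and angle between the x axis of trough_down_b_centre and the x axis of rack_gap, either way round below 0.15 rad) or (x of trough_down_b_centre in the frame of rack_gap between -0.007 and 0.007 m and y of trough_down_b_centre in the frame of rack_gap between -0.036 and -0.016 m and z of trough_down_b_centre in the frame of rack_gap between 0.015 and 0.021 m and angle between trough_down_b_centre's own z axis and vertical below 0.08 rad and angle between the x axis of trough_down_b_centre and the x axis of rack_gap, either way round below 0.15 rad))), for 0.2 s.
At the end, for the whole second after the job is handed in: open-up trough flat in the gap (6 mm across), the open-down ones side by side astride the two joints (10 mm across); each within 3 mm of seated height, level to 0.08 rad, square to 0.15 rad, within 7 mm endwise; at rest (all of step 1 and (((x of trough_down_a_centre in the frame of rack_gap between -0.007 and 0.007 m and y of trough_down_a_centre in the frame of rack_gap between 0.016 and 0.036 m and z of trough_down_a_centre in the frame of rack_gap between 0.015 and 0.021 m and angle between trough_down_a_centre's own z axis and vertical below 0.08 rad and angle between the x axis of trough_down_a_centre and the x axis of rack_gap, either way round below 0.15 rad) and (x of trough_down_b_centre in the frame of rack_gap between -0.007 and 0.007 m and y of trough_down_b_centre in the frame of rack_gap between -0.036 and -0.016 m and z of trough_down_b_centre in the frame of rack_gap between 0.015 and 0.021 m and angle between trough_down_b_centre's own z axis and vertical below 0.08 rad and angle between the x axis of trough_down_b_centre and the x axis of rack_gap, either way round below 0.15 rad)) or ((x of trough_down_a_centre in the frame of rack_gap between -0.007 and 0.007 m and y of trough_down_a_centre in the frame of rack_gap between -0.036 and -0.016 m and z of trough_down_a_centre in the frame of rack_gap between 0.015 and 0.021 m and angle between trough_down_a_centre's own z axis and vertical below 0.08 rad and angle between the x axis of trough_down_a_centre and the x axis of rack_gap, either way round below 0.15 rad) and (x of trough_down_b_centre in the frame of rack_gap between -0.007 and 0.007 m and y of trough_down_b_centre in the frame of rack_gap between 0.016 and 0.036 m and z of trough_down_b_centre in the frame of rack_gap between 0.015 and 0.021 m and angle between trough_down_b_centre's own z axis and vertical below 0.08 rad and angle between the x axis of trough_down_b_centre and the x axis of rack_gap, either way round below 0.15 rad))) and linear speed of each of trough_up, trough_down_a, trough_down_b below 0.02 m/s); the robot touches nothing.
It fails at once if a bystander is shoved or knocked over (distance of any of vial_0, dropper_0, objective_can, timer, cover_slips, vial_1, eraser from where it was at the start of the episode above 0.025 m or angle between any of vial_0, dropper_0, objective_can, timer, cover_slips, vial_1, eraser's own z axis and vertical above 0.5 rad).
It also fails if it takes over 67 s, if anything falls off the work surface, if the arm or the gripper's body presses on something with over 40 N, if the wrist force passes 120 N, or if a joint passes its speed limit or range.

## Working session

There is one attempt and no reset: what is moved stays moved. The work goes in short steps, Python scripts to look and compute and a tool call to move; the robot and the scene stay as the last step left them, time stands still between calls to the robot, and variables do not carry over. Pictures are saved under pics/ and viewed, and the job is handed in when it is done.

Besides the shell and the picture viewer there is one more tool, called after "Emit:" by a JSON object that holds its "method" and its "body". move_arm: Moves the arm, as the interface text tells. Its arguments: {"type":"object","properties":{"steps":{"type":"array","items":{"type":"array","items":{"type":"number"}}},"newtons":{"type":"number"}},"required":["steps"]}

```bash
mkdir -p pics; cat > h.py <<'E'
import numpy as np, cv2
from scipy.spatial.transform import Rotation as R
from workcell import bot
def att(a):
    a=np.array(a,float)
    return a if a.shape==(3,3) else (R.from_rotvec(a).as_matrix() if a.size==3 else R.from_quat(a).as_matrix())
def cloud(c):
    d=c["depth"];h,w=d.shape;f=h/2/np.tan(np.radians(c["fovy"])/2)
    u,v=np.meshgrid(np.arange(w),np.arange(h))
    p=np.stack([(u-c["cx"])/f*d,-(v-c["cy"])/f*d,-d],-1)
    P=p@att(c["attitude"]).T+np.array(c["xyz"]); P[d<=0]=np.nan
    return P
E
python3 - <<'E'
from h import *
for n in("top","side"):
    c=bot.read_camera(n)
    print(n,{k:v for k,v in c.items() if k not in("pixels","depth")},(c["depth"]>0).mean())
    cv2.imwrite(f"pics/{n}0.png",c["pixels"][...,::-1]); np.save(n+"0.npy",c,allow_pickle=True)
print(bot.read_state())
E
```

```text
top {'fovy': 55.36674381483296, 'cx': 253.55000018756598, 'cy': 193.7963726738784, 'xyz': array([0.4549657 , 0.09668791, 1.63290321]), 'attitude': array([ 0.05993058, -0.05813882, -1.558101  ])} 0.9957173665364584
side {'fovy': 55.02829546421729, 'cx': 254.44813804349195, 'cy': 199.68027895187012, 'xyz': array([ 0.35622622, -0.91362041,  0.77485994]), 'attitude': array([ 1.05081331, -0.11092254, -0.17315709])} 0.9749959309895834
{'time': 0.1, 'q': array([-1.27892464e+00,  2.64676513e-01,  1.60527277e+00,  3.59927205e-06,
        1.27369356e+00, -3.69065960e-02]), 'joint_vel': array([ 0.00097935, -0.00015388, -0.00361581,  0.0018795 ,  0.00156607,
       -0.00211785]), 'joint_torque': array([ 3.16199194e-04, -5.16706073e+01, -3.68590879e+01, -7.74217051e-05,
        6.22648935e-03, -8.78000674e-05]), 'tool_pos': array([ 0.21774959, -0.63820031,  0.23006832]), 'tcp_rot': array([-3.09723298e+00, -5.13786311e-01,  4.03814251e-04]), 'wrist_force': array([ 0.60148213,  0.1046163 , -0.32679651]), 'torque': array([ 0.02672056, -0.02863982, -0.00276892]), 'width': 0.9988624097257444}
```

View pics/top0.png

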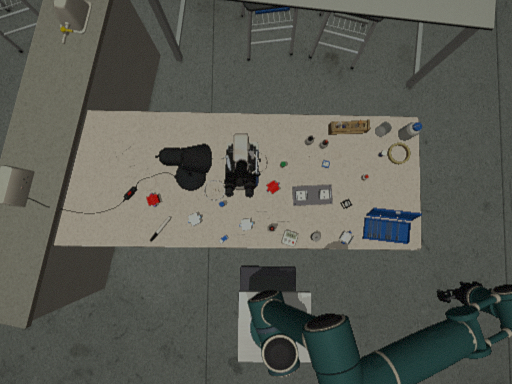

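View pics/side0.png

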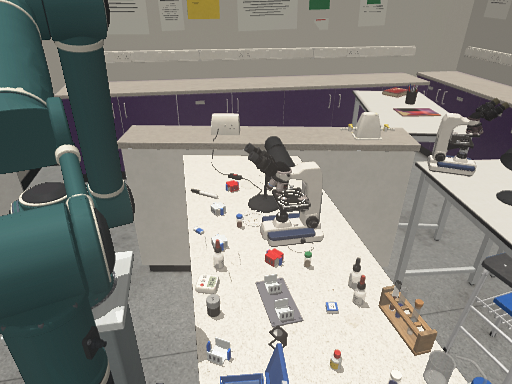

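The top view shows the rack at about (312,195), reds at (153,199) and (273,187), and three white/blue candidates at (195,218), (247,224) and (346,237). I'll enlarge them next.

```bash
python3 - <<'E'
from h import *
t=np.load("top0.npy",allow_pickle=True).item();s=np.load("side0.npy",allow_pickle=True).item()
im=t["pixels"][...,::-1]
rows=[cv2.resize(im[v-20:v+20,u-25:u+25],None,fx=5,fy=5,interpolation=cv2.INTER_CUBIC) for u,v in((195,218),(247,224),(346,237),(312,195))]
a=np.hstack(rows[:3]); b=cv2.resize(im[170:220,270:370],(500,250),interpolation=cv2.INTER_CUBIC);b=np.hstack([b,np.zeros((250,250,3),np.uint8)])
cv2.imwrite("pics/t1.png",np.vstack([a,b]))
im=s["pixels"][...,::-1]
cv2.imwrite("pics/s1.png",cv2.resize(im[190:370,180:360],(800,600)[::1] and (600,600),interpolation=cv2.INTER_CUBIC))
P=cloud(t)
for u,v in((195,218),(247,224),(346,237),(312,195),(300,220),(297,195),(312,187)): print(u,v,P[v,u].round(4))
P=cloud(s)
for u,v in((217,209),(220,242),(218,350),(240,300)): print(u,v,P[v,u].round(4))
E
```

```text
195 218 [0.4668 0.3543 0.0273]
247 224 [0.4433 0.1262 0.0349]
346 237 [ 0.3907 -0.3142 -0.005 ]
312 195 [ 0.5754 -0.1613  0.0057]
300 220 [ 0.4637 -0.109  -0.0018]
297 195 [ 0.5746 -0.0945  0.0056]
312 187 [ 0.6116 -0.1619  0.0021]
217 209 [0.4636 0.3762 0.0011]
220 242 [0.446  0.1075 0.031 ]
218 350 [ 0.3928 -0.3004  0.0027]
240 300 [ 0.4744 -0.1375 -0.0035]
```

View pics/t1.png

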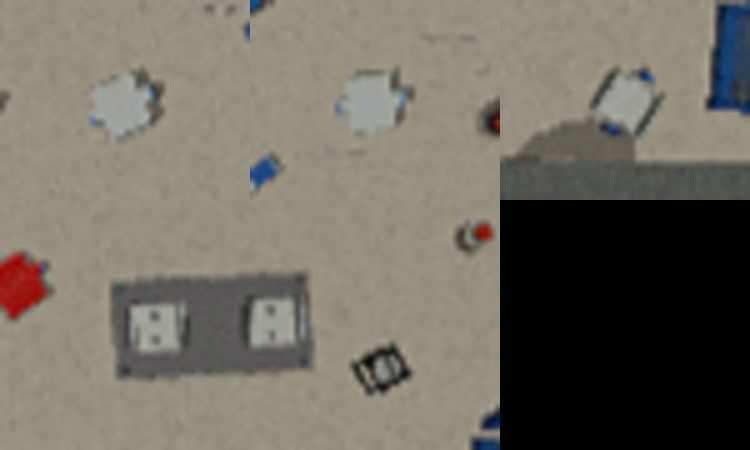

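View pics/s1.png

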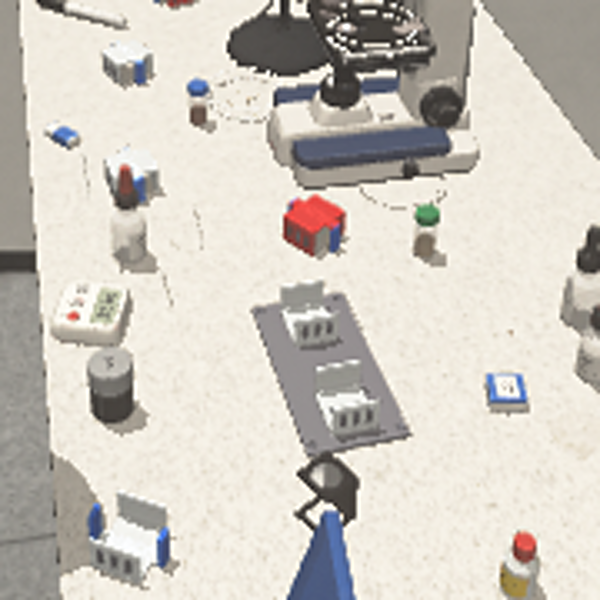

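```bash
cat >> h.py <<'E'
def cast(c,uv,z):
    h=c["depth"].shape[0];f=h/2/np.tan(np.radians(c["fovy"])/2)
    uv=np.atleast_2d(uv).astype(float)
    d=np.stack([(uv[:,0]-c["cx"])/f,-(uv[:,1]-c["cy"])/f,-np.ones(len(uv))],-1)@att(c["attitude"]).T
    o=np.array(c["xyz"]); return (o+d*((z-o[2])/d[:,2:3]))[:,:2]
def proj(c,p):
    h=c["depth"].shape[0];f=h/2/np.tan(np.radians(c["fovy"])/2)
    q=(np.atleast_2d(p)-c["xyz"])@att(c["attitude"])
    return np.stack([c["cx"]-f*q[:,0]/q[:,2],c["cy"]+f*q[:,1]/q[:,2]],-1)
def crop(c,u,v,w,h,k,name):
    im=c["pixels"][...,::-1]
    cv2.imwrite(name,cv2.resize(im[v-h:v+h,u-w:u+w],None,fx=k,fy=k,interpolation=cv2.INTER_NEAREST))
E
python3 - <<'E'
from h import *
t=np.load("top0.npy",allow_pickle=True).item();s=np.load("side0.npy",allow_pickle=True).item()
hsv=cv2.cvtColor(t["pixels"],cv2.COLOR_RGB2HSV)
S=hsv[...,1].astype(int);V=hsv[...,2].astype(int);H=hsv[...,0]
print("bench",S[210:215,300:310].mean(),V[210:215,300:310].mean())
print("web",hsv[222:226,245:249].reshape(-1,3)[:4],"rack",hsv[194:197,310:314].reshape(-1,3)[:4],"lugs")
for v in range(230,244): print(' '.join(f"{int(H[v,u]):3d}/{S[v,u]:3d}/{V[v,u]:3d}" for u in range(338,354)))
P=cloud(t)
def fit(m,z,lab):
    m=m.astype(np.uint8); n,l,st,ce=cv2.connectedComponentsWithStats(m)
    for i in range(1,n):
        if st[i,4]>=lab:
            v,u=np.nonzero(l==i); xy=cast(t,np.c_[u,v],z)
            hull=cv2.convexHull((xy*1000).astype(np.float32)); r=cv2.minAreaRect(hull)
            print("px",ce[i].round(1),"n",st[i,4],"mean",xy.mean(0).round(4),"rect",np.round(r[0],1),np.round(r[1],1),round(r[2],1))
R0=np.zeros(S.shape,bool);R0[140:246,140:360]=1
print("white");fit(R0&(S<22)&(V>120),0.03,25)
print("rack");fit(R0&(S<30)&(V>60)&(V<125),0.005,150)
print("blue");fit(R0&(H>90)&(H<125)&(S>60),0.028,2)
E
```

```text
bench 35.86 149.4
web [[ 43  11 162]
 [ 45  13 161]
 [ 45  10 161]
 [ 54   8 162]] rack [[ 30   3  91]
 [150   9  89]
 [ 20   9  89]
 [ 18  14  94]] lugs
 20/ 35/151  20/ 34/152  23/ 37/145  20/ 37/153  23/ 35/154  20/ 37/137  18/ 38/120  21/ 36/150  20/ 35/155  20/ 38/149  21/ 39/152  21/ 43/124  17/ 44/122  20/ 41/154  20/ 38/154  22/ 38/148
 21/ 36/149  19/ 38/149  22/ 37/151  21/ 38/155  20/ 36/129  21/ 40/ 89  30/ 18/ 99  23/ 38/136  21/ 40/148  22/ 25/113  10/  8/ 96 112/103/ 87 114/ 52/ 98  19/ 34/144  20/ 37/150  22/ 38/149
 20/ 34/151  20/ 35/151  18/ 36/155  18/ 40/142  18/ 49/ 88  30/  8/ 65  36/  9/138  33/ 15/150  27/ 22/125  24/ 21/124  96/ 11/111 111/126/ 87 110/174/117 110/ 70/134  19/ 33/147  22/ 38/148
 18/ 39/152  22/ 36/154  22/ 37/153  21/ 44/116  30/  8/ 65  45/  4/117  35/ 10/158  30/ 13/161  25/ 10/150  33/ 15/154  34/ 12/152  24/ 10/130 113/ 34/119 109/ 24/116  23/ 36/147  22/ 37/151
 21/ 37/157  24/ 34/156  21/ 37/137  22/ 38/ 74  42/ 17/ 76  30/ 10/127  30/ 13/159  34/ 11/161  70/  5/159  30/ 10/161  50/  5/162  30/ 19/145  23/ 33/141  21/ 43/138  20/ 37/15
[... 3503 characters left out ...]
5
px [256.2 179.7] n 26 mean [0.6384 0.0882] rect [640.7  90.6] [18.7 51.5] 78.2
px [233.  181.3] n 3 mean [0.63   0.1905] rect [630.2 190.1] [9.9 2. ] 64.0
px [201.5 184. ] n 2 mean [0.6166 0.3291] rect [616.6 329.1] [4.4 0. ] 90.7
px [221.2 203.8] n 20 mean [0.5305 0.2405] rect [529.4 241.6] [17.6 17.6] 1.0
px [200.  216.5] n 2 mean [0.4736 0.3325] rect [473.6 332.5] [4.4 0. ] -178.7
px [252. 223.] n 3 mean [0.4479 0.1045] rect [447.9 104.5] [8.7 0. ] 0.7
px [349.8 231.8] n 4 mean [ 0.4149 -0.3224] rect [ 416.  -323.5] [8.7 4.3] 89.6
px [224.  237.9] n 23 mean [0.3817 0.2259] rect [381.6 225.3] [16.9 22.9] 34.3
px [343.  242.5] n 4 mean [ 0.368  -0.2927] rect [ 368.  -292.7] [9.1 3.1] 45.4
```

```bash
cat > ov.py <<'E'
from h import *
def pts(x,y,deg,z0,z,kind):
    a=np.radians(deg);ex=np.array([np.cos(a),np.sin(a)]);ey=np.array([-ex[1],ex[0]])
    L=[(-20,-24),(20,-24),(20,24),(-20,24)] if kind!="rack" else [(-44,-88),(44,-88),(44,88),(-44,88)]
    if kind!="rack": L+= [(25,-6),(30,-6),(30,6),(25,6),(-25,6),(-30,6),(-30,-6),(-25,-6)]
    return np.array([[*(np.array([x,y])+ex*p/1e3+ey*q/1e3),z] for p,q in L])
def over(c,objs,u,v,w,h,k,name):
    im=c["pixels"][...,::-1][v-h:v+h,u-w:u+w]
    im=cv2.resize(im,None,fx=k,fy=k,interpolation=cv2.INTER_CUBIC)
    for o in objs:
        q=(proj(c,pts(*o))-[u-w,v-h]+.5)*k
        for i in range(0,len(q),4): cv2.polylines(im,[q[i:i+4].round().astype(np.int32)],True,(0,255,255) if i else (0,0,255),1)
    cv2.imwrite(name,im)
E
python3 - <<'E'
from ov import *
s=np.load("side0.npy",allow_pickle=True).item();t=np.load("top0.npy",allow_pickle=True).item()
O=[(.5770,-.1605,3.3,0,.005,"rack"),(.463,.3593,-62.2,0,.03,"d"),(.4428,.1325,-82.2,0,.03,"d"),(.3915,-.3076,-31.8,0,.03,"u"),]
a=np.radians(3.3);ey=np.array([-np.sin(a),np.cos(a)])
for k in(-.052,.052): O.append((*(np.array([.577,-.1605])+k*ey),3.3,0,.035,"f"))
over(s,O,218,220,30,25,13,"pics/o1.png");over(s,O,219,350,30,25,13,"pics/o2.png");over(s,O,280,300,45,40,8,"pics/o3.png");
over(t,O,312,195,30,25,13,"pics/o4.png")
E
for i in 1 2 3 4; do :; done
```

```text
(no output)
```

View pics/o1.png

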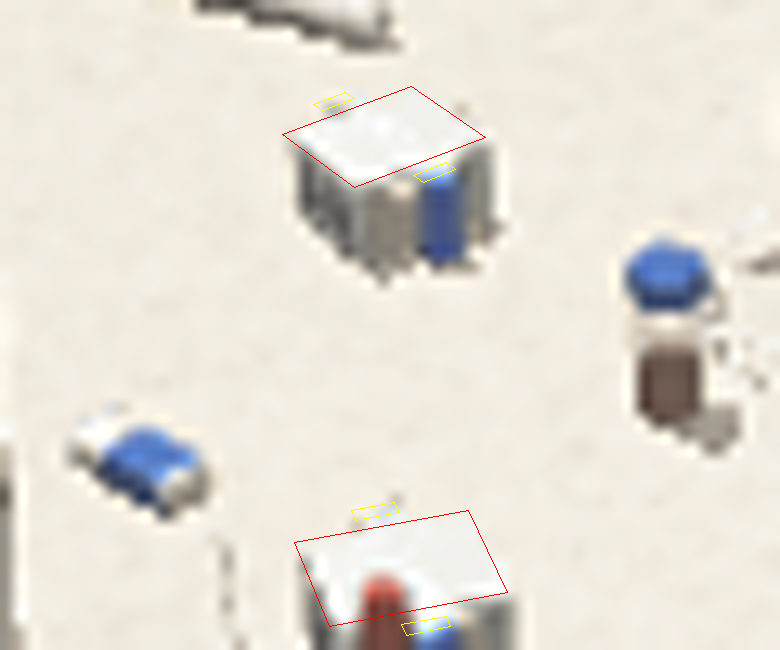

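View pics/o2.png

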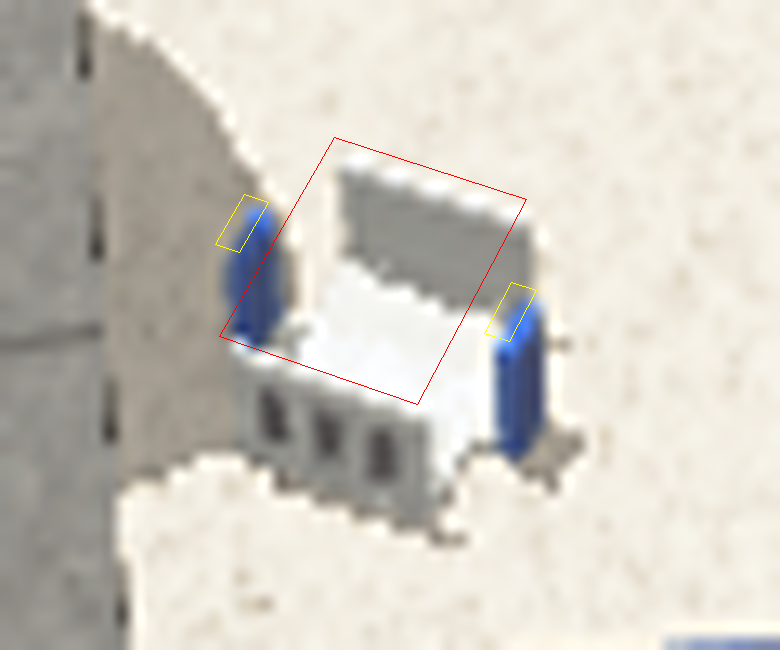

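View pics/o3.png

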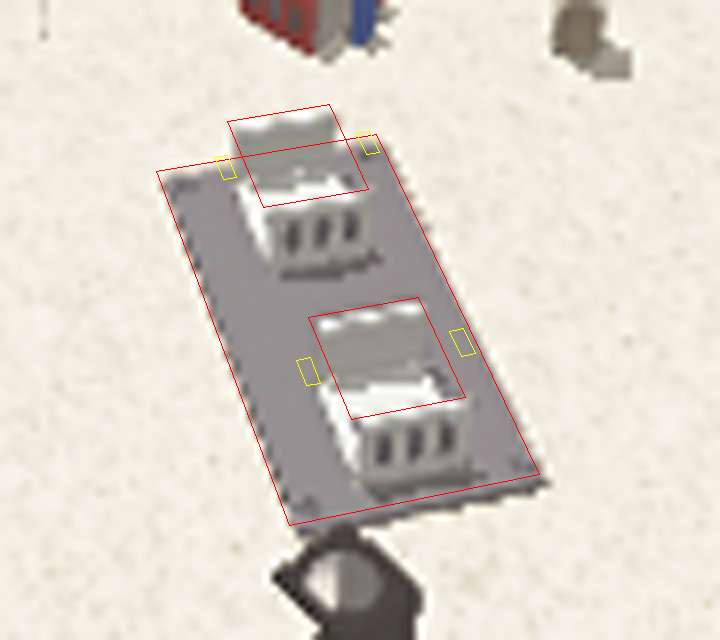

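View pics/o4.png

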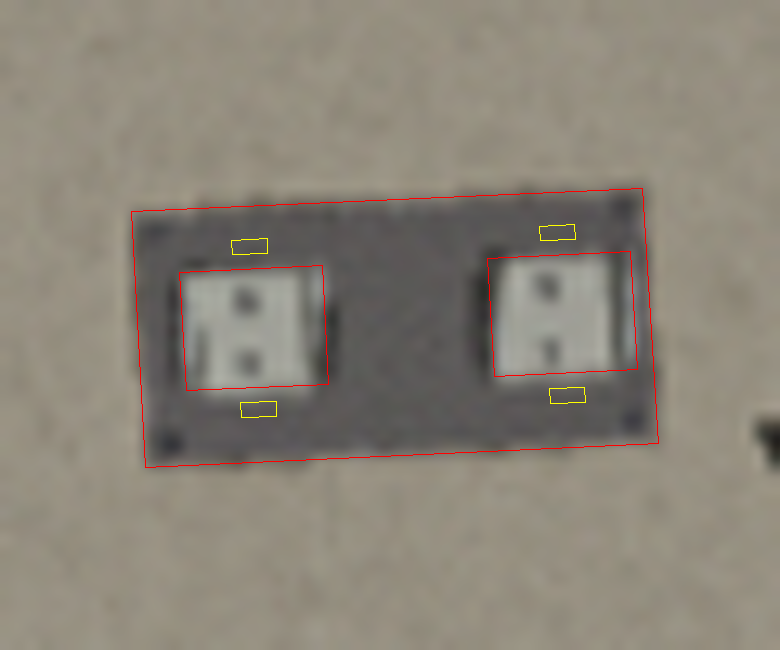

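```bash
python3 - <<'E'
from h import *
s=np.load("side0.npy",allow_pickle=True).item()
for n,x,y,z,du in(("rack",.577,-.1605,.005,(.75,1)),("A",.463,.3593,.03,(.5,.3)),("B",.4428,.1325,.03,(.3,.2)),("U",.3915,-.3076,.03,(.75,1.0))):
    p=proj(s,[x,y,z]); q=cast(s,p+np.array(du),z)[0]; print(n,p.round(1),(q-[x,y]).round(4),((q+[x,y])/2).round(4))
st=bot.read_state();print(R.from_rotvec(st["tcp_rot"]).as_matrix().round(4))
E
```

```text
rack [[276.5 298.7]] [ 0.0011 -0.0042] [ 0.5776 -0.1626]
A [[217. 205.]] [ 0.0017 -0.0027] [0.4639 0.3579]
B [[218.3 238.1]] [ 0.0009 -0.0014] [0.4432 0.1318]
U [[217.3 345. ]] [ 0.0015 -0.0032] [ 0.3922 -0.3092]
[[ 9.464e-01  3.229e-01 -6.000e-04]
 [ 3.229e-01 -9.464e-01  2.000e-03]
 [ 1.000e-04 -2.000e-03 -1.000e+00]]
```

```bash
python3 - <<'E'
from h import *
t=np.load("top0.npy",allow_pickle=True).item()
for n,u,v,z in(("dropper?",272,227,.1),("vialblue",221.2,203.8,.05),("eraser",224,238,.012),("vialgreen",283,164,.05),("timer",290,237,.02),("can",315.5,236,.052),("redlook",273,187,.03),("wireframe",346.5,204,.03),("cover",326,163,.014)):
    print(n,cast(t,(u,v),z)[0].round(3))
crop(t,270,220,60,40,6,"pics/t2.png")
P=cloud(t)
w=P[225:231,268:277];print(np.nanmax(w[...,2]))
for (a,b,c,d) in ((200,212,340,352),(205,247,362,421)): print("wf/bin max z",np.nanmax(P[a:b,c:d,2]))
# shift to U hover in tool axes
st=bot.read_state();M=R.from_rotvec(st["tcp_rot"]).as_matrix()
print((M.T@(np.array([.392,-.309,.09])-st["tool_pos"])*1000).round(1))
E
```

```text
dropper? [0.433 0.021]
vialblue [0.529 0.239]
eraser [0.381 0.227]
vialgreen [ 0.706 -0.028]
timer [ 0.389 -0.063]
can [ 0.396 -0.169]
redlook [0.607 0.014]
wireframe [ 0.536 -0.309]
cover [ 0.719 -0.222]
0.10612333301189603
wf/bin max z 0.05269571814566354
wf/bin max z 0.12448943849351668
[ 271.2 -255.   140.6]
```

View pics/t2.png

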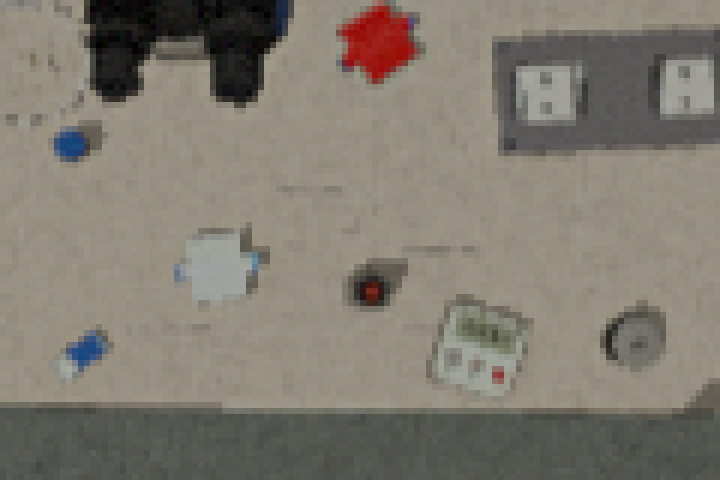

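Emit:
{"method": "move_arm", "body": {"steps": [[34,-32,0,-5,100],[68,-64,0,-10,100],[102,-96,0,-15,100],[136,-128,0,-20,100],[170,-160,0,-25,100],[204,-192,0,-30,100],[238,-224,0,-35,100],[271,-255,0,-39.4,100],[271,-255,40,-39.4,100],[271,-255,80,-39.4,100],[271,-255,120,-39.4,100],[271,-255,140,-39.4,100],[271,-255,140,-39.4,100]]}}

```text
time: 1.4
tool_pos: [0.3891, -0.3072, 0.0871]
tcp_rot: [-2.737, -1.525, 0.005]
wrist_force: [-0.2, -0.4, 0.3]
width: 0.999
```

```bash
cat > look.py <<'E'
import sys
from ov import *
def look(tag):
    o={}
    for n in("top","side"):
        c=bot.read_camera(n); np.save(f"{n}_{tag}.npy",c,allow_pickle=True); o[n]=c
    return o
E
python3 - <<'E'
from look import *
o=look("1"); st=bot.read_state();M=R.from_rotvec(st["tcp_rot"]).as_matrix();print(st["tool_pos"],M[:,1],np.degrees(np.arctan2(M[1,1],M[0,1])),st["q"],st["time"])
O=[(.392,-.309,-31.8,0,.03,"u")]
over(o["side"],O,225,330,45,45,6,"pics/a.png");over(o["top"],O,346,237,30,20,10,"pics/b.png")
a=cv2.imread("pics/a.png");b=cv2.imread("pics/b.png");cv2.imwrite("pics/p1.png",a);cv2.imwrite("pics/p2.png",b)
E
```

```text
[ 0.39196185 -0.30987564  0.0912516 ] [ 0.85025582 -0.52636889 -0.00091728] -31.76045664519322 [-7.18829950e-01  6.80012764e-02  2.10882924e+00  1.21429967e-05
  9.65693628e-01 -1.64512248e-01] 1.5
```

View pics/p1.png

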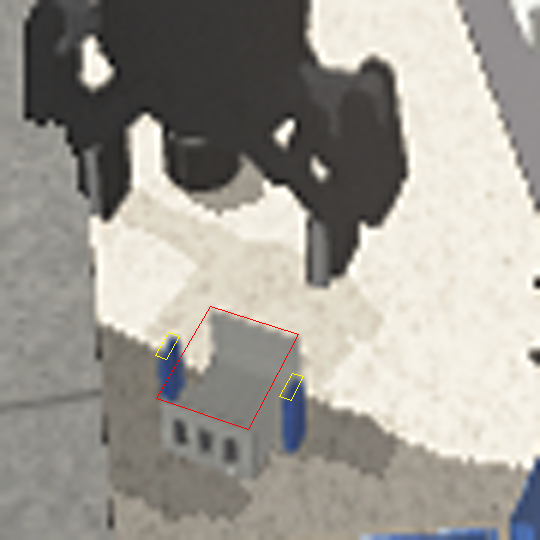

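View pics/p2.png

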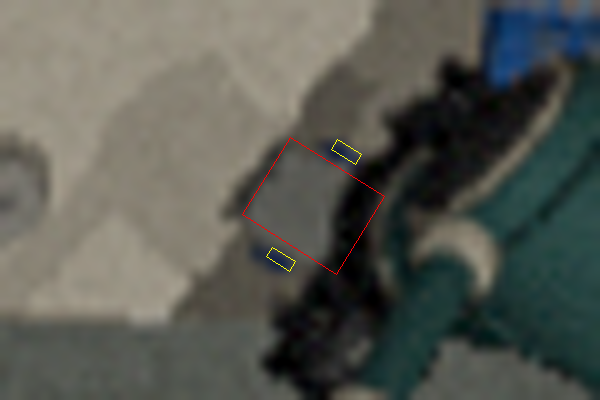

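```bash
python3 - <<'E'
from h import *
s=np.load("side_1.npy",allow_pickle=True).item()
print("tip mid expect",proj(s,[[.392,-.3099,.104],[.392,-.3099,.0913]]),"seen ~ (216.2,326.7)")
e=np.array([.85,-.526,0])
for k in(-.0495,.0495): print(proj(s,np.array([.392,-.3099,.104])+k*e)-[180,285])
print("seen",(105/6,218/6),(330/6,283/6))
E
```

```text
tip mid expect [[216.3154275  324.14933901]
 [216.54848321 327.98765821]] seen ~ (216.2,326.7)
[[17.25946017 33.23046747]]
[[56.04983842 45.27893826]]
seen (17.5, 36.333333333333336) (55.0, 47.166666666666664)
```

Emit:
{"method": "move_arm", "body": {"steps": [[-1,1.6,30,0,100],[-1,1.6,60,0,100],[-1,1.6,80,0,100],[-1,1.6,87,0,100],[-1,1.6,87,0,100],[-1,1.6,87,0,60],[-1,1.6,87,0,55],[-1,1.6,87,0,50],[-1,1.6,87,0,50],[-1,1.6,87,0,50],[-1,1.6,87,0,50]], "newtons": 40}}

```text
time: 2.6
tool_pos: [0.3944, -0.313, 0.0064]
tcp_rot: [2.741, 1.527, 0.002]
wrist_force: [-0.0, 0.4, 6.0]
width: 0.684
```

```bash
python3 - <<'E'
from look import *
o=look("2"); st=bot.read_state();print(st["tool_pos"],st["width"],st["wrist_force"])
crop(o["side"],225,330,45,45,6,"pics/p3.png")
E
```

```text
[ 0.39435997 -0.31296185  0.00637651] 0.6903087172503246 [0.06769205 0.50736222 5.62100562]
```

View pics/p3.png

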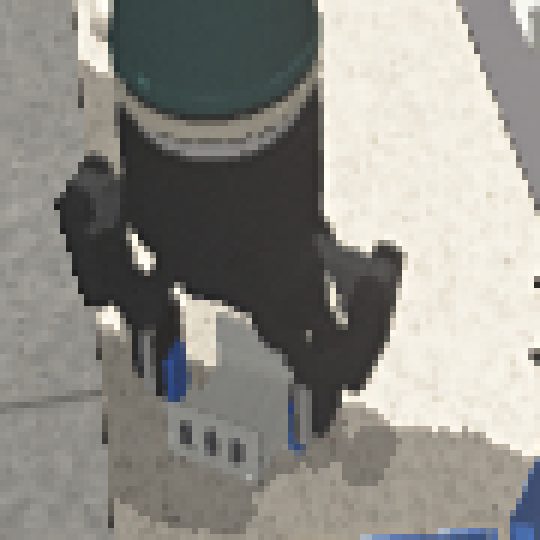

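Emit:
{"method": "move_arm", "body": {"steps": [[0,0,-30,0,50],[0,0,-65,0,50],[0,0,-95,0,50],[32,11,-95,-5,50],[64,22,-95,-10,50],[96,33,-95,-15,50],[128,44,-95,-20,50],[160,55,-95,-25,50],[192,67,-95,-30,50],[223,78,-95,-35,50],[223,78,-95,-35,50],[223,78,-95,-35,50]]}}

```text
time: 3.9
tool_pos: [0.577, -0.1627, 0.0996]
tcp_rot: [2.156, 2.284, -0.0]
wrist_force: [-0.9, 0.2, -1.5]
width: 0.691
```

```bash
cat > chk.py <<'E'
from look import *
import sys
def state():
    st=bot.read_state();M=R.from_rotvec(st["tcp_rot"]).as_matrix();print(st["tool_pos"].round(4),"jaw",np.degrees(np.arctan2(M[1,1],M[0,1])).round(2),"w",round(st["width"],3),st["wrist_force"].round(1),"t",st["time"],"q1,6",st["q"][[0,5]].round(2));return st,M
E
python3 - <<'E'
from chk import *
o=look("3");state()
crop(o["side"],285,275,60,60,6,"pics/p4.png");crop(o["top"],312,200,40,30,9,"pics/p5.png")
E
```

```text
[ 0.5758 -0.1634  0.0992] jaw 3.19 w 0.689 [ 0.5 -0.2 -1. ] t 4.0 q1,6 [-0.32 -0.37]
```

View pics/p4.png

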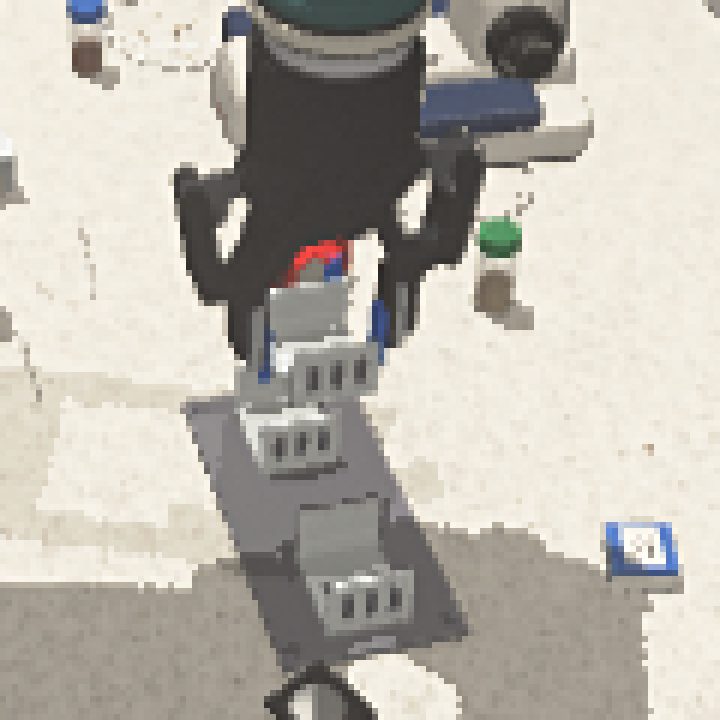

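View pics/p5.png

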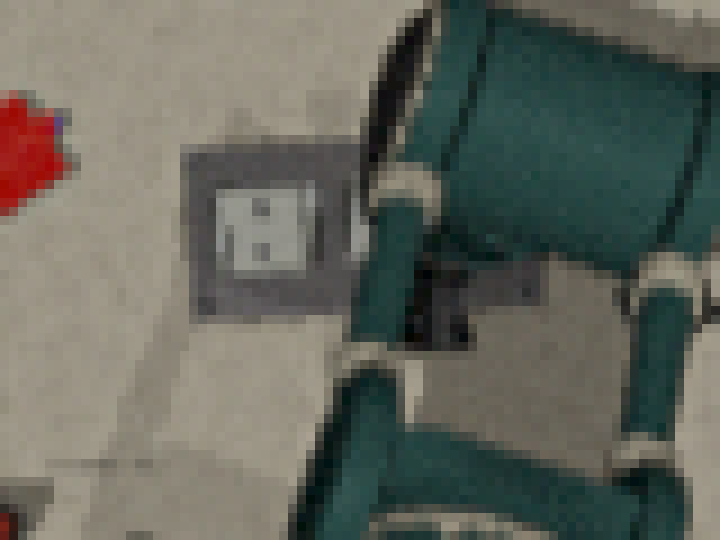

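```bash
python3 - <<'E'
from h import *
s=np.load("side_3.npy",allow_pickle=True).item()
def c(p,z): return cast(s,np.array(p)/6+[225-.5,215-.5],z)
def rep(n,tl,tr,z):
    q=c([tl,tr],z);d=q[1]-q[0];a=np.arctan2(d[1],d[0]);m=q.mean(0);ctr=m+.024*np.array([-np.sin(a),np.cos(a)])
    print(n,"len",np.linalg.norm(d).round(4),"ang",np.degrees(a).round(1),"edge mid",m.round(4),"ctr",ctr.round(4));return ctr
h=rep("held",(292,358),(380,340),.1228)
r=rep("fixR",(317,578),(412,570),.035)
l=rep("fixL",(254,422),(340,408),.035)
print("rack corners",c([(190,410),(290,670),(466,632)],.005))
print((l+r)/2,np.linalg.norm(l-r))
E
```

```text
held len 0.0417 ang 6.0 edge mid [ 0.5773 -0.1851] ctr [ 0.5747 -0.1612]
fixR len 0.0429 ang -4.5 edge mid [ 0.581 -0.235] ctr [ 0.5829 -0.2111]
fixL len 0.0433 ang 2.4 edge mid [ 0.5761 -0.1301] ctr [ 0.5752 -0.1061]
rack corners [[ 0.53271299 -0.08470195]
 [ 0.54295518 -0.25551443]
 [ 0.62570619 -0.24938863]]
[ 0.57903424 -0.15857471] 0.10524763837206402
```

```bash
python3 - <<'E'
from h import *
s=np.load("side_3.npy",allow_pickle=True).item()
def cr(x0,y0,w,h,k,n):
    im=s["pixels"][...,::-1][y0:y0+h,x0:x0+w]
    im=cv2.resize(im,None,fx=k,fy=k,interpolation=cv2.INTER_NEAREST)
    for i in range(0,w,5): cv2.putText(im,str(x0+i),(i*k,10),0,.35,(0,0,255),1);cv2.line(im,(i*k,0),(i*k,h*k),(0,200,200),1)
    for i in range(0,h,5): cv2.putText(im,str(y0+i),(0,i*k+10),0,.35,(0,0,255),1);cv2.line(im,(0,i*k),(w*k,i*k),(0,200,200),1)
    cv2.imwrite(n,im)
cr(255,255,50,45,13,"pics/z1.png");cr(260,290,50,40,13,"pics/z2.png")
E
```

```text
(no output)
```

View pics/z1.png

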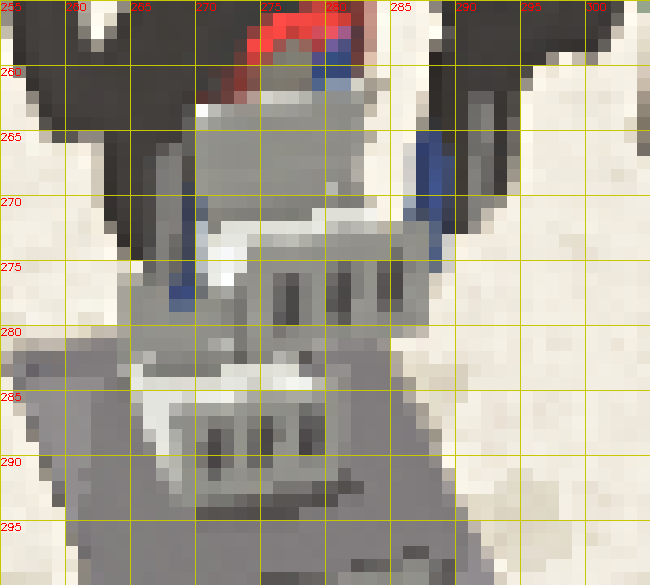

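View pics/z2.png

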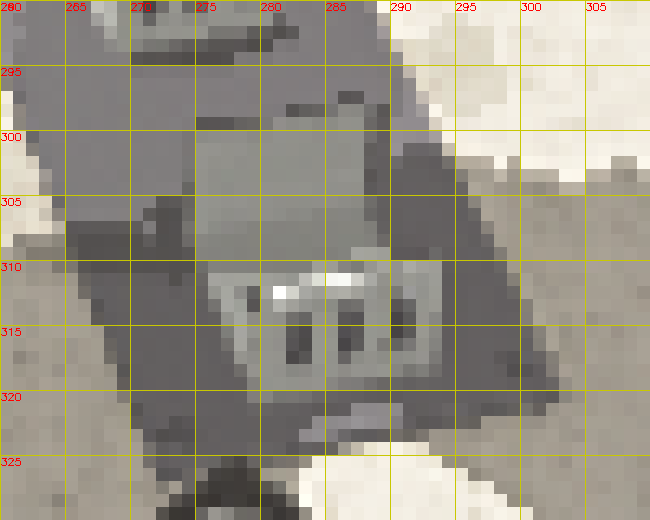

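```bash
python3 - <<'E'
from h import *
s=np.load("side_3.npy",allow_pickle=True).item()
def rep(n,l,r,z,a=3.5):
    q=cast(s,np.array([l,r])-.5,z);a=np.radians(a);m=q.mean(0);d=q[1]-q[0]
    print(n,"len",np.linalg.norm(d).round(4),np.degrees(np.arctan2(d[1],d[0])).round(1),"ctr",(m+.024*np.array([-np.sin(a),np.cos(a)])).round(4))
rep("held bot",(273.4,283.8),(287.8,280.6),.0928)
rep("held top",(273,275),(287.8,271.7),.1228)
rep("fixL bot",(268.8,294),(281.6,292.3),.005)
rep("fixR bot",(279.2,321),(294,319),.005)
rep("fixR top",(276.3,312),(294,309.5),.035)
print(cast(s,np.array([[256,282.5],[303.2,319.5]])-.5,.005))
E
```

```text
held bot len 0.0417 6.8 ctr [ 0.5756 -0.1629]
held top len 0.0424 7.4 ctr [ 0.5741 -0.1616]
fixL bot len 0.0386 -0.3 ctr [ 0.5764 -0.1118]
fixR bot len 0.0411 -1.1 ctr [ 0.5821 -0.2162]
fixR top len 0.0487 -0.3 ctr [ 0.578 -0.211]
[[ 0.53145262 -0.08072527]
 [ 0.62800795 -0.24687888]]
```

Emit:
{"method": "move_arm", "body": {"steps": [[0,2.5,20,0,50],[0,2.5,40,0,50],[0,2.5,48,0,50],[0,2.5,48,0,50],[0,2.5,48,0,50]]}}

```text
time: 4.5
tool_pos: [0.579, -0.1636, 0.0518]
tcp_rot: [2.159, 2.282, 0.0]
wrist_force: [0.3, -0.2, -0.7]
width: 0.689
```

```bash
cat >> chk.py <<'E'
def grid(s,x0,y0,w,h,k,n):
    im=s["pixels"][...,::-1][y0:y0+h,x0:x0+w]
    im=cv2.resize(im,None,fx=k,fy=k,interpolation=cv2.INTER_CUBIC)
    for i in range(0,w,5): cv2.putText(im,str(x0+i),(i*k,10),0,.35,(0,0,255),1);cv2.line(im,(i*k,0),(i*k,5),(0,200,200),1)
    for i in range(0,h,5): cv2.putText(im,str(y0+i),(0,i*k+10),0,.35,(0,0,255),1);cv2.line(im,(0,i*k),(5,i*k),(0,200,200),1)
    cv2.imwrite(n,im)
E
python3 - <<'E'
from chk import *
o=look("4");state()
grid(o["side"],250,260,60,45,13,"pics/p6.png")
E
```

```text
[ 0.5799 -0.1636  0.0526] jaw 3.21 w 0.688 [ 0.8 -0.4 -1.8] t 4.6 q1,6 [-0.32 -0.37]
```

View pics/p6.png

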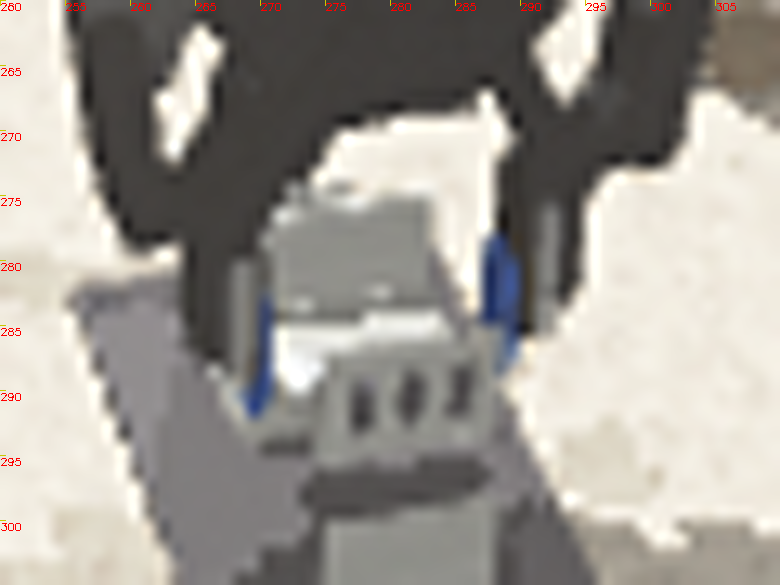

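```bash
python3 - <<'E'
from h import *
s=np.load("side_4.npy",allow_pickle=True).item()
a=np.radians(3.5);c,sn=np.cos(a),np.sin(a)
def W(x,y,z): return [.5785+c*x-sn*y,-.1625+sn*x+c*y,z]
for p in [(-.02,-.024,.0462),(.02,-.024,.0462),(-.02,-.028,.035),(-.02,-.031,.035),(.02,-.031,.035),(.02,-.028,.035)]: print(p,(proj(s,W(*p))+.5).round(1))
E
```

```text
(-0.02, -0.024, 0.0462) [[274.  296.1]]
(0.02, -0.024, 0.0462) [[287.8 293.5]]
(-0.02, -0.028, 0.035) [[274.3 300.1]]
(-0.02, -0.031, 0.035) [[274.6 300.9]]
(0.02, -0.031, 0.035) [[288.4 298.3]]
(0.02, -0.028, 0.035) [[288.  297.5]]
```

Emit:
{"method": "move_arm", "body": {"steps": [[1.5,0.5,5,0,50],[1.5,0.5,12,0,50],[1.5,0.5,19,0,50],[1.5,0.5,26,0,50],[1.5,0.5,33,0,50],[1.5,0.5,38,0,50],[1.5,0.5,40,0,50],[1.5,0.5,40,0,50],[1.5,0.5,40,0,50]]}}

```text
time: 5.5
tool_pos: [0.5795, -0.1615, 0.0114]
tcp_rot: [-2.158, -2.283, 0.0]
wrist_force: [-2.1, 1.0, 2.9]
width: 0.688
```

```bash
python3 - <<'E'
from chk import *
o=look("5");state()
grid(o["side"],250,260,60,45,13,"pics/p7.png")
E
```

```text
[ 0.5795 -0.1614  0.0115] jaw 3.24 w 0.689 [-2.5  0.4  3.5] t 5.6 q1,6 [-0.31 -0.37]
```

View pics/p7.png

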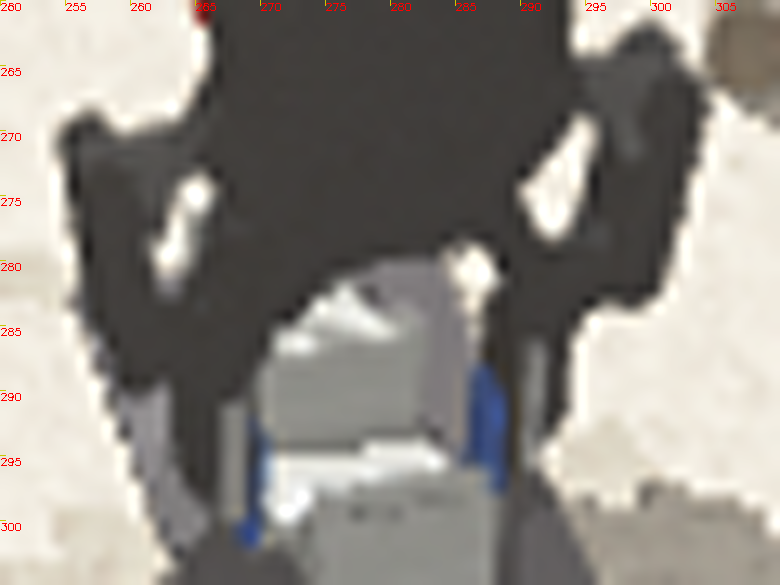

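Emit:
{"method": "move_arm", "body": {"steps": [[0,0,0,0,75],[0,0,0,0,85],[0,0,0,0,100],[0,0,0,0,100],[0,0,0,0,100],[0,0,-20,0,100],[0,0,-60,0,100],[0,0,-100,0,100],[0,0,-140,0,100],[0,0,-180,0,100],[0,0,-180,0,100]]}}

```text
time: 6.7
tool_pos: [0.584, -0.1629, 0.1993]
tcp_rot: [2.149, 2.275, 0.009]
wrist_force: [0.8, -0.1, 0.0]
width: 1.002
```

```bash
python3 - <<'E'
from chk import *
o=look("6");st,M=state()
grid(o["side"],250,270,60,60,10,"pics/p8.png");grid(o["side"],190,190,70,60,10,"pics/p9.png")
for n,p in(("A",(.464,.358)),("B",(.443,.131))): print(n,(M.T@(np.array([*p,.15])-st["tool_pos"])*1000).round(1))
E
```

```text
[ 0.5805 -0.1618  0.1931] jaw 3.24 w 1.001 [ 0.1  0.1 -1. ] t 6.8 q1,6 [-0.31 -0.37]
A [525.6 -87.1  42.1]
B [ 300.1 -120.9   42.3]
```

View pics/p8.png

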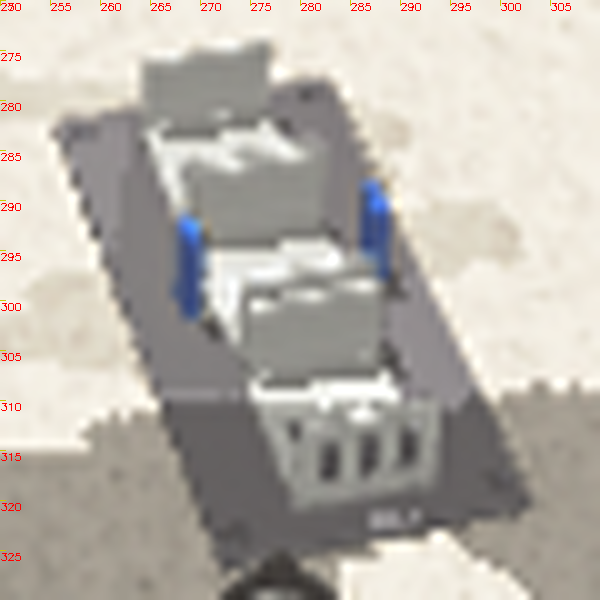

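Emit:
{"method": "move_arm", "body": {"steps": [[30,-12,0,8,100],[60,-24,0,16,100],[90,-36,0,24,100],[120,-48,0,32,100],[150,-60,0,40,100],[180,-72,0,48,100],[210,-84,0,56,100],[240,-96,0,64,100],[270,-108,0,72,100],[300,-121,0,80,100],[300,-121,0,85.4,100],[300,-121,40,85.4,100],[300,-121,80,85.4,100],[300,-121,100,85.4,100],[300,-121,100,85.4,100],[300,-121,100,85.4,100]]}}

```text
time: 8.4
tool_pos: [0.4406, 0.1309, 0.0901]
tcp_rot: [3.134, 0.215, -0.005]
wrist_force: [0.3, 0.4, 0.9]
width: 0.998
```

```bash
python3 - <<'E'
from chk import *
o=look("7");st,M=state()
O=[(.4433,.1318,-82.2,0,.03,"d")]
over(o["side"],O,222,232,40,32,9,"pics/p10.png");over(o["top"],O,250,224,30,22,12,"pics/p11.png")
s=o["side"]
e=M[:,1];x=M[:,0]
for k in(-.0495,.0495):
  for l in(-.011,.011): print(((proj(s,st["tool_pos"]+np.array([0,0,.011])+k*e+l*x)-[182,200]+.5)*9).round(0))
E
```

```text
[0.4427 0.1314 0.0922] jaw -82.17 w 0.998 [-0.   0.4 -0.3] t 8.5 q1,6 [0.23 1.67]
[[264. 127.]]
[[319. 118.]]
[[327. 265.]]
[[386. 254.]]
```

View pics/p10.png

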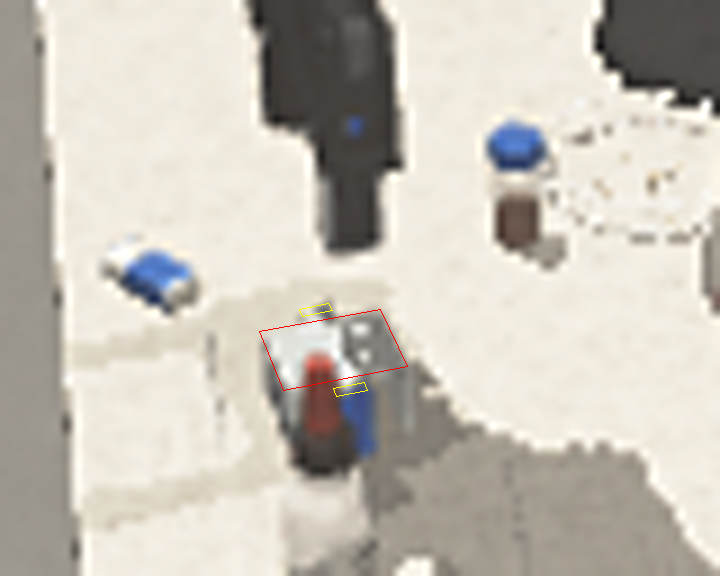

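View pics/p11.png

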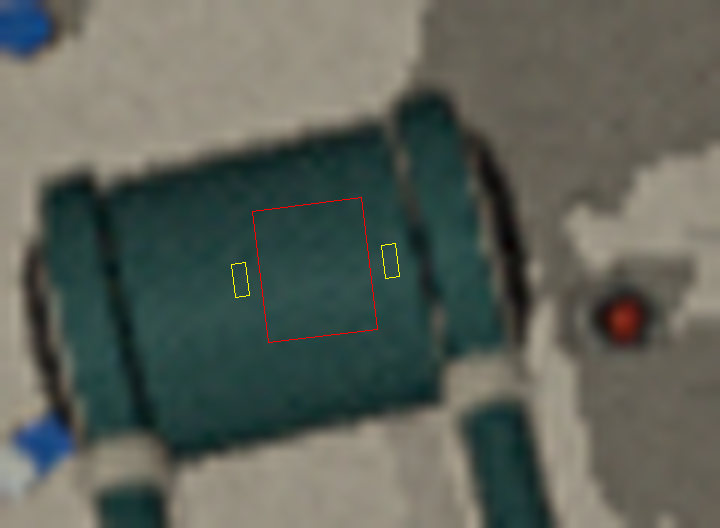

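Emit:
{"method": "move_arm", "body": {"steps": [[2,0.3,30,0,100],[2,0.3,60,0,100],[2,0.3,80,0,100],[2,0.3,85,0,100],[2,0.3,85,0,100],[2,0.3,85,0,60],[2,0.3,85,0,55],[2,0.3,85,0,50],[2,0.3,85,0,50],[2,0.3,85,0,50],[2,0.3,85,0,50]]}}

```text
time: 9.6
tool_pos: [0.4456, 0.1316, 0.0083]
tcp_rot: [-3.134, -0.215, -0.006]
wrist_force: [-1.4, -0.4, 6.6]
width: 0.69
```

```bash
python3 - <<'E'
from chk import *
o=look("8");st,M=state()
grid(o["side"],182,200,80,64,9,"pics/p12.png")
E
```

```text
[0.4457 0.1316 0.0083] jaw -82.16 w 0.688 [-0.7 -0.4  5.5] t 9.7 q1,6 [0.23 1.67]
```

View pics/p12.png

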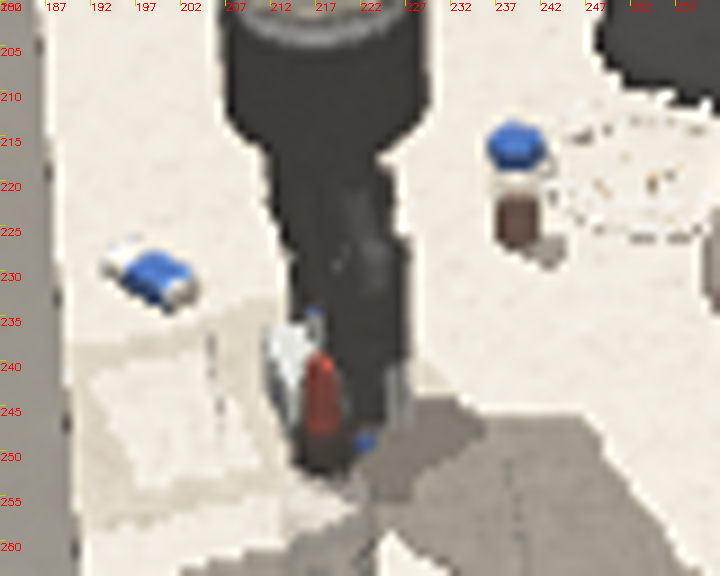

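```bash
python3 - <<'E'
from h import *
t=np.load("top0.npy",allow_pickle=True).item();P=cloud(t)
m=P[130:200,215:265].reshape(-1,3);m=m[m[:,2]>.1];i=np.argsort(m[:,0])[:8];print(m[i].round(3))
E
```

```text
[[0.542 0.115 0.33 ]
 [0.542 0.111 0.326]
 [0.544 0.193 0.332]
 [0.544 0.19  0.33 ]
 [0.544 0.186 0.331]
 [0.544 0.183 0.33 ]
 [0.545 0.111 0.334]
 [0.545 0.126 0.331]]
```

Emit:
{"method": "move_arm", "body": {"steps": [[0,0,-30,0,50],[0,0,-70,0,50],[0,0,-110,0,50],[0,0,-150,0,50],[0,0,-180,0,50],[0,0,-180,0,50]]}}

```text
time: 10.3
tool_pos: [0.4478, 0.1322, 0.1928]
tcp_rot: [-3.132, -0.215, -0.019]
wrist_force: [0.2, 0.2, -0.4]
width: 0.69
```

Emit:
{"method": "move_arm", "body": {"steps": [[0,30,0,0,50],[0,60,0,0,50],[0,90,0,-5,50],[0,120,0,-13,50],[10,145,0,-21,50],[22,170,0,-29,50],[34,190,0,-37,50],[46,210,0,-45,50],[58,228,0,-53,50],[70,246,0,-61,50],[82,264,0,-69,50],[94,282,0,-77,50],[94,282,0,-85.5,50],[94,282,50,-85.5,50],[94,282,90,-85.5,50],[94,282,110,-85.5,50],[94,282,110,-85.5,50],[94,282,110,-85.5,50]]}}

```text
time: 12.1
tool_pos: [0.575, -0.1352, 0.0758]
tcp_rot: [-2.155, -2.284, 0.001]
wrist_force: [0.5, 0.6, -1.2]
width: 0.688
```

```bash
python3 - <<'E'
from chk import *
o=look("9");st,M=state()
grid(o["side"],240,245,70,60,11,"pics/p13.png")
E
```

```text
[ 0.5769 -0.1357  0.0781] jaw 3.34 w 0.691 [-0.2  0.2 -0.2] t 12.2 q1,6 [-0.27 -0.33]
```

View pics/p13.png

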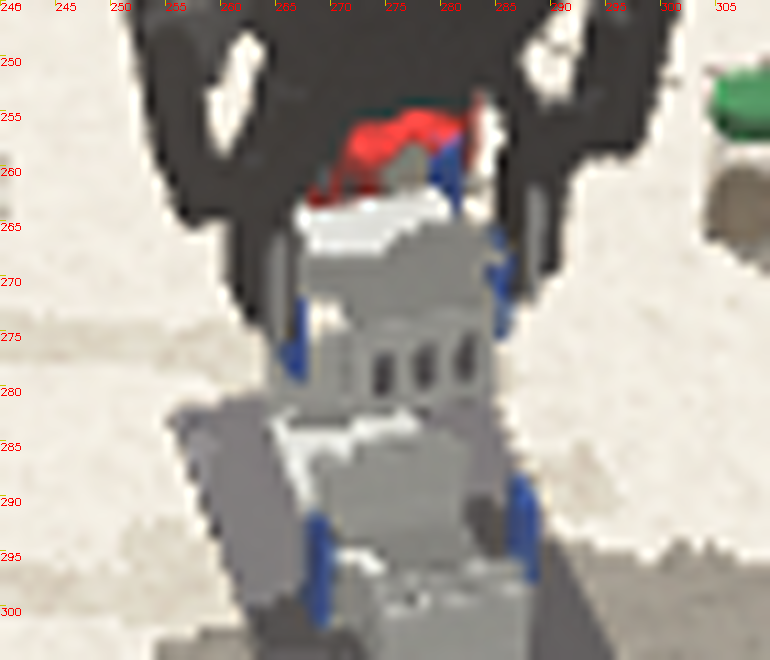

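```bash
cat >> chk.py <<'E'
def slots(c,x0,x1,y0,y1,z,yaw=3.3,thr=30):
    g=cv2.cvtColor(c["pixels"],cv2.COLOR_RGB2GRAY)[y0:y1,x0:x1].astype(float)
    bg=cv2.medianBlur(g.astype(np.uint8),7).astype(float)
    m=((np.median(g)-g)>thr).astype(np.uint8)
    n,l,st,ce=cv2.connectedComponentsWithStats(m)
    w=np.clip(np.median(g)-g,0,None)
    out=[]
    for i in range(1,n):
        v,u=np.nonzero(l==i);ww=w[v,u]
        if st[i,4]>=4: out.append([(u*ww).sum()/ww.sum()+x0,(v*ww).sum()/ww.sum()+y0,st[i,4]])
    out=np.array(out);print(out.round(2));
    q=out[:,:2].mean(0);a=np.radians(yaw)
    xy=cast(c,q,z)[0]+.024*np.array([-np.sin(a),np.cos(a)])
    print("ctr",xy.round(4));return xy
E
python3 - <<'E'
from chk import *
L=lambda t:np.load(f"side_{t}.npy",allow_pickle=True).item()
print("U held tcp .5758,-.1634"); slots(L(3),274,287,274,282,.0928+.015)
print("B held tcp .5769,-.1357"); slots(L(9),271,284,274,281,.0781-.0083+.015)
print("fixR"); slots(L(6),280,293,311,318,.02)
E
```

```text
U held tcp .5758,-.1634
[[280.68 277.11   8.  ]
 [284.58 276.27   9.  ]
 [276.68 277.76   7.  ]]
ctr [ 0.5767 -0.1616]
B held tcp .5769,-.1357
[[281.77 277.16   7.  ]
 [274.42 278.62   8.  ]
 [278.33 278.03   6.  ]]
ctr [ 0.5767 -0.1387]
fixR
[[282.52 315.68   8.  ]
 [286.43 314.93   9.  ]
 [290.38 314.3    7.  ]]
ctr [ 0.5828 -0.2144]
```

Emit:
{"method": "move_arm", "body": {"steps": [[3.5,1.2,10,0,50],[3.5,1.2,20,0,50],[3.5,1.2,30,0,50],[3.5,1.2,38,0,50],[3.5,1.2,46,0,50],[3.5,1.2,53,0,50],[3.5,1.2,58,0,50],[3.5,1.2,60,0,50],[3.5,1.2,60,0,50],[3.5,1.2,60,0,50]]}}

```text
time: 13.2
tool_pos: [0.5767, -0.1319, 0.0164]
tcp_rot: [2.155, 2.285, 0.001]
wrist_force: [-0.9, -1.0, 0.1]
width: 0.692
```

```bash
python3 - <<'E'
from chk import *
o=look("10");st,M=state()
grid(o["side"],240,245,70,60,11,"pics/p14.png")
E
```

```text
[ 0.5767 -0.1319  0.0165] jaw 3.33 w 0.688 [ 0.8 -0.2 -0.4] t 13.3 q1,6 [-0.27 -0.33]
```

View pics/p14.png

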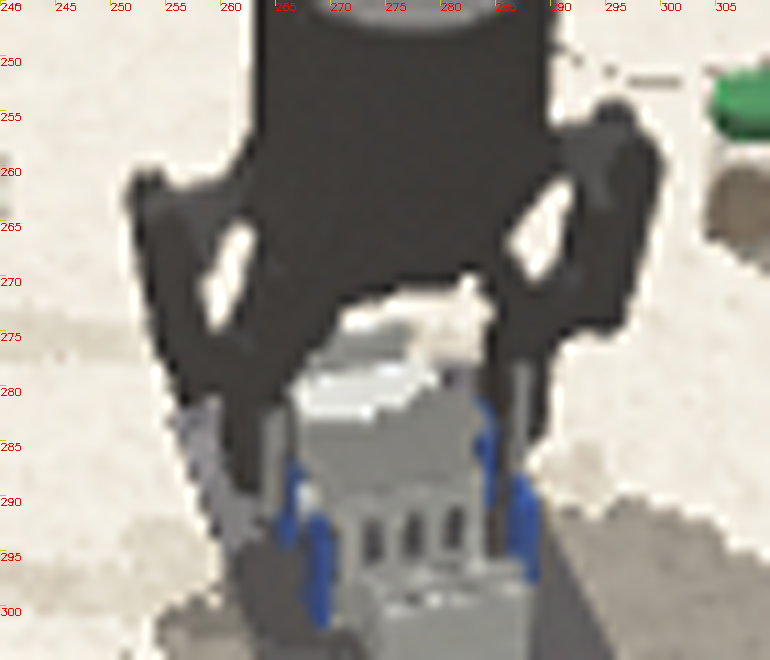

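Emit:
{"method": "move_arm", "body": {"steps": [[0,0,0.5,0,75],[0,0,0.5,0,85],[0,0,0.5,0,100],[0,0,0.5,0,100],[0,0,0,0,100],[0,0,-20,0,100],[0,0,-60,0,100],[0,0,-100,0,100],[0,0,-140,0,100],[0,0,-180,0,100],[0,0,-180,0,100]]}}

```text
time: 14.4
tool_pos: [0.5809, -0.133, 0.2043]
tcp_rot: [2.148, 2.277, 0.01]
wrist_force: [0.7, -0.3, 0.6]
width: 1.001
```

```bash
python3 - <<'E'
from chk import *
o=look("11");st,M=state()
grid(o["side"],250,265,60,60,10,"pics/p15.png")
O=[(.4642,.3578,-62.2,0,.03,"d")]
over(o["side"],O,218,206,25,20,14,"pics/p16.png")
print((M.T@(np.array([.4642,.3578,.19])-st["tool_pos"])*1000).round(1))
E
```

```text
[ 0.5774 -0.132   0.1981] jaw 3.34 w 1.0 [-0.3 -0.4 -1.3] t 14.5 q1,6 [-0.27 -0.33]
[495.6 -84.5   7.3]
```

View pics/p15.png

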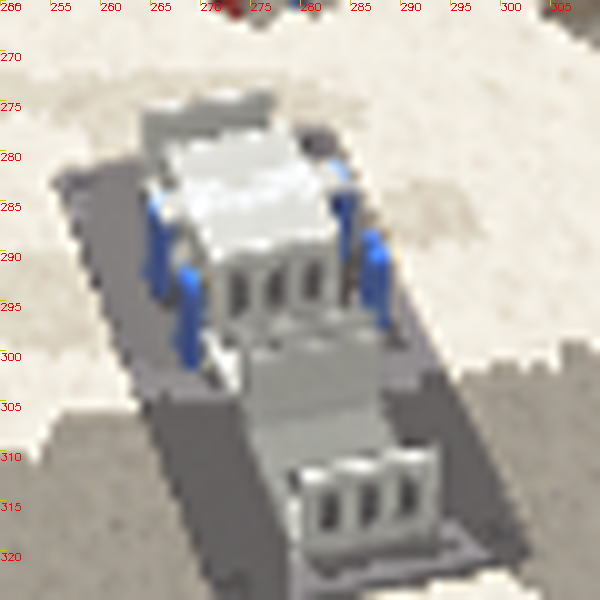

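View pics/p16.png

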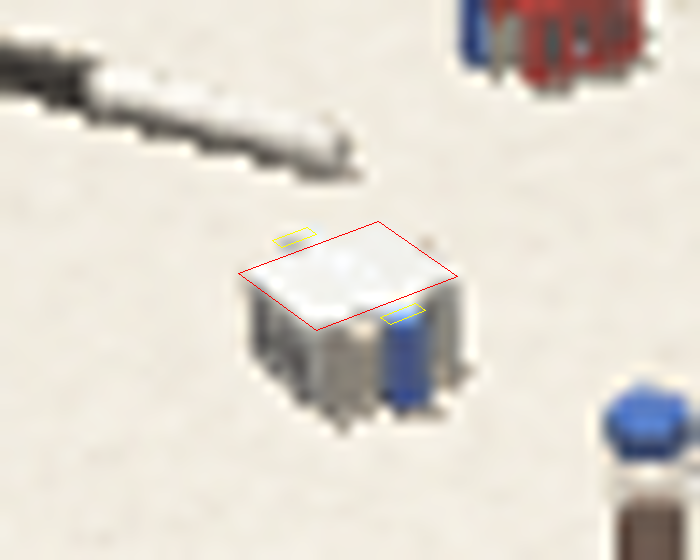

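Emit:
{"method": "move_arm", "body": {"steps": [[30,-40,0,0,100],[60,-80,0,5,100],[95,-115,0,10,100],[130,-130,0,15,100],[170,-128,0,20,100],[210,-126,0,25,100],[250,-124,0,30,100],[290,-120,0,36,100],[330,-114,0,42,100],[370,-108,0,48,100],[410,-102,0,54,100],[450,-95,0,60,100],[496,-85,0,65.5,100],[496,-85,40,65.5,100],[496,-85,80,65.5,100],[496,-85,105,65.5,100],[496,-85,105,65.5,100],[496,-85,105,65.5,100]]}}

```text
time: 16.3
tool_pos: [0.4615, 0.3576, 0.0897]
tcp_rot: [3.048, 0.755, -0.006]
wrist_force: [-0.2, -0.1, 0.6]
width: 1.0
```

```bash
python3 - <<'E'
from chk import *
o=look("12");st,M=state()
O=[(.4642,.3578,-62.2,0,.03,"d")]
over(o["side"],O,222,200,35,30,11,"pics/p17.png")
s=o["side"];e=M[:,1];x=M[:,0]
for k in(-.0495,.0495):
  for l in(-.011,.011): print(((proj(s,st["tool_pos"]+np.array([0,0,.011])+k*e+l*x)-[187,170]+.5)*11).round(0))
E
```

```text
[0.4636 0.3589 0.0926] jaw -62.17 w 1.003 [0.3 0.6 0.6] t 16.4 q1,6 [0.62 1.7 ]
[[226. 169.]]
[[277. 152.]]
[[383. 273.]]
[[435. 254.]]
```

View pics/p17.png

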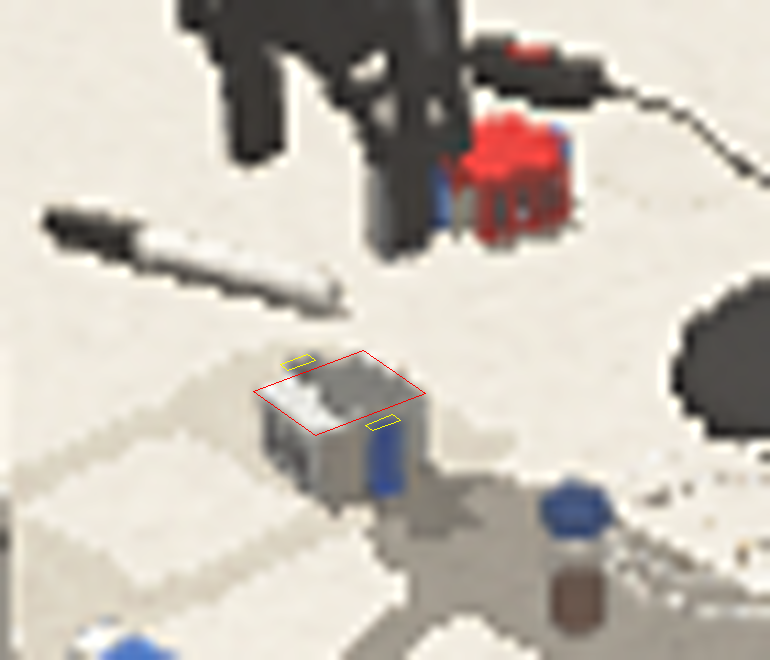

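Emit:
{"method": "move_arm", "body": {"steps": [[1,1,30,0,100],[1,1,60,0,100],[1,1,80,0,100],[1,1,85,0,100],[1,1,85,0,100],[1,1,85,0,60],[1,1,85,0,55],[1,1,85,0,50],[1,1,85,0,50],[1,1,85,0,50],[1,1,85,0,50]]}}

```text
time: 17.5
tool_pos: [0.4657, 0.3592, 0.0089]
tcp_rot: [-3.048, -0.755, -0.006]
wrist_force: [-0.0, -1.0, 6.4]
width: 0.691
```

```bash
python3 - <<'E'
from chk import *
o=look("13");st,M=state()
grid(o["side"],187,170,70,60,11,"pics/p18.png")
print((M.T@(np.array([.4642,.3578,.19])-st["tool_pos"])*1000).round(1),M[:,:2].round(3))
E
```

```text
[0.4657 0.3592 0.0089] jaw -62.16 w 0.693 [-0.8 -1.1  5.5] t 17.6 q1,6 [0.61 1.7 ]
[  -1.2    0.4 -181.1] [[ 0.884  0.467]
 [ 0.467 -0.884]
 [ 0.004 -0.   ]]
```

View pics/p18.png

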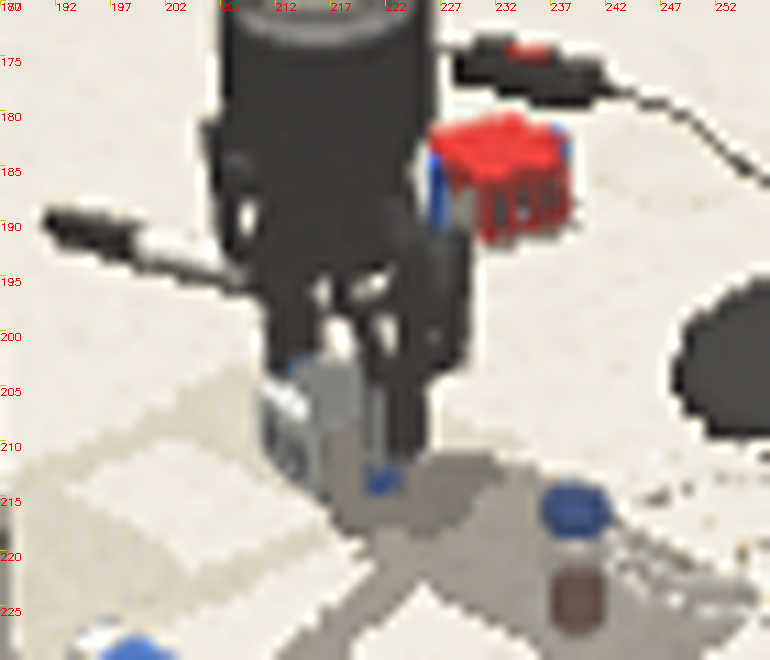

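Emit:
{"method": "move_arm", "body": {"steps": [[0,0,-40,0,50],[0,0,-80,0,50],[0,0,-120,0,50],[0,0,-160,0,50],[0,0,-180,0,50],[-23,33,-180,0,50],[-46,66,-180,0,50],[-70,98,-180,0,50],[-93,131,-180,0,50],[-115,171,-180,-5,50],[-136,211,-180,-10,50],[-157,251,-180,-16,50],[-177,290,-180,-22,50],[-173,335,-180,-28,50],[-169,380,-180,-34,50],[-165,420,-180,-40,50],[-161,460,-180,-46,50],[-158,498,-180,-54,50],[-154,536,-180,-62,50],[-154,536,-180,-65.5,50]]}}

```text
time: 19.6
tool_pos: [0.5807, -0.1921, 0.1873]
tcp_rot: [2.151, 2.283, 0.001]
wrist_force: [-0.4, 0.8, -0.3]
width: 0.693
```

```bash
python3 - <<'E'
from chk import *
st,M=state();print(M[:,:2].round(3))
E
```

```text
[ 0.5807 -0.1921  0.1873] jaw 3.41 w 0.693 [-0.4  0.8 -0.3] t 19.6 q1,6 [-0.36 -0.42]
[[-0.06   0.998]
 [ 0.998  0.06 ]
 [-0.003  0.003]]
```

Lower to a pre-place height (trough bottom about 70 mm up) and look.

Emit:
{"method": "move_arm", "body": {"steps": [[0,0,40,0,50],[0,0,80,0,50],[0,0,110,0,50],[0,0,110,0,50],[0,0,110,0,50]]}}

```text
time: 20.1
tool_pos: [0.5782, -0.1879, 0.0768]
tcp_rot: [-2.156, -2.285, 0.0]
wrist_force: [0.0, -0.1, -0.3]
width: 0.691
```

```bash
python3 - <<'E'
from chk import *
o=look("14");st,M=state()
grid(o["side"],245,262,65,62,10,"pics/p19.png")
E
```

```text
[ 0.5802 -0.1886  0.0791] jaw 3.35 w 0.688 [-0.3  0.1 -1. ] t 20.2 q1,6 [-0.36 -0.41]
```

View pics/p19.png

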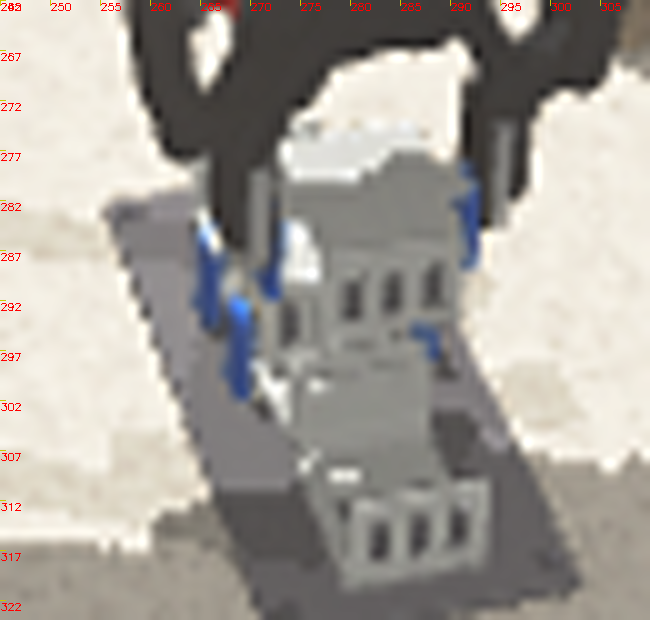

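```bash
python3 - <<'E'
from chk import *
L=lambda t:np.load(f"side_{t}.npy",allow_pickle=True).item()
print("A held"); slots(L(14),279,291,287,295,.0791-.0089+.015)
print("B placed"); slots(L(11),272,284,290,296,.023)
print("fixR"); slots(L(11),280,293,311,319,.02)
E
```

```text
A held
[[287.72 290.33   8.  ]
 [279.69 291.76   7.  ]
 [283.67 290.84   7.  ]]
ctr [ 0.5782 -0.1912]
B placed
[[280.68 292.72   7.  ]
 [273.43 293.8    7.  ]
 [277.29 293.3    7.  ]]
ctr [ 0.5775 -0.1337]
fixR
[[282.52 315.68   8.  ]
 [286.43 314.92   9.  ]
 [290.37 314.3    7.  ]]
ctr [ 0.5828 -0.2144]
```

Emit:
{"method": "move_arm", "body": {"steps": [[2.5,2,10,0,50],[2.5,2,20,0,50],[2.5,2,30,0,50],[2.5,2,38,0,50],[2.5,2,46,0,50],[2.5,2,53,0,50],[2.5,2,58,0,50],[2.5,2,60,0,50],[2.5,2,60,0,50],[2.5,2,60,0,50]]}}

```text
time: 21.2
tool_pos: [0.5799, -0.1853, 0.0169]
tcp_rot: [-2.156, -2.285, 0.0]
wrist_force: [-3.5, 1.4, 4.5]
width: 0.688
```

```bash
python3 - <<'E'
from chk import *
o=look("15");st,M=state()
grid(o["side"],245,262,65,62,10,"pics/p20.png")
E
```

```text
[ 0.5799 -0.1853  0.0169] jaw 3.34 w 0.689 [-3.1  1.8  6.1] t 21.3 q1,6 [-0.35 -0.41]
```

View pics/p20.png

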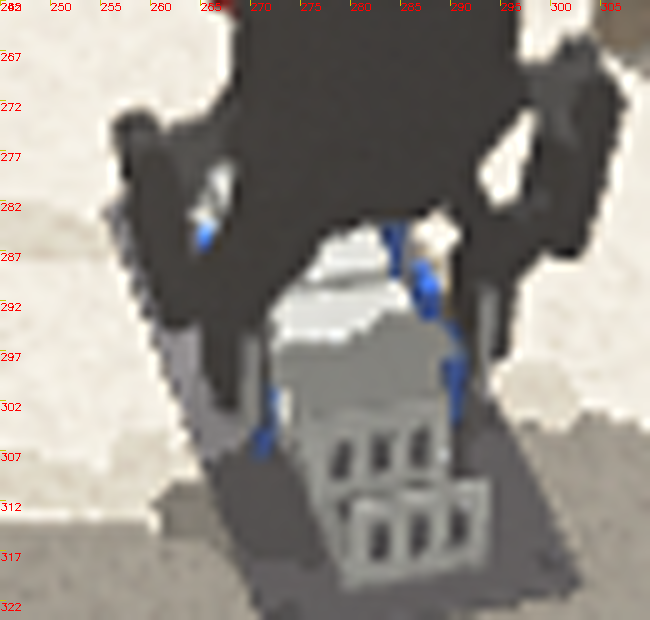

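Emit:
{"method": "move_arm", "body": {"steps": [[0,0,0,0,75],[0,0,0,0,85],[0,0,0,0,100],[0,0,0,0,100],[0,0,0,0,100],[0,0,-20,0,100],[0,0,-60,0,100],[0,0,-100,0,100],[0,0,-140,0,100],[0,0,-180,0,100],[-60,-60,-200,0,100],[-120,-120,-200,0,100],[-120,-120,-200,0,100]]}}

```text
time: 22.6
tool_pos: [0.4808, -0.2971, 0.216]
tcp_rot: [2.152, 2.286, 0.0]
wrist_force: [0.7, -0.3, 0.6]
width: 0.999
```

```bash
python3 - <<'E'
from chk import *
o=look("16");st,M=state()
grid(o["side"],245,262,65,62,10,"pics/p21.png");grid(o["top"],285,170,60,50,12,"pics/p22.png")
s=o["side"];print("A placed"); slots(s,277,290,303,309,.023)
cv2.imwrite("pics/p23.png",s["pixels"][...,::-1])
E
```

```text
[ 0.4781 -0.3002  0.2157] jaw 3.04 w 0.999 [1.  0.3 0.5] t 22.7 q1,6 [-0.6  -0.66]
A placed
[[278.72 307.23   5.  ]
 [282.56 307.04   6.  ]
 [286.53 306.4    8.  ]]
ctr [ 0.5793 -0.1871]
```

View pics/p21.png

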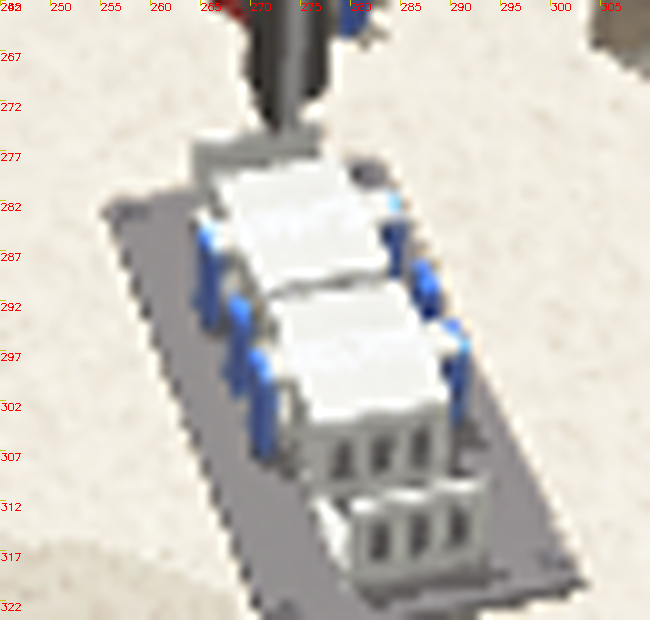

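View pics/p22.png

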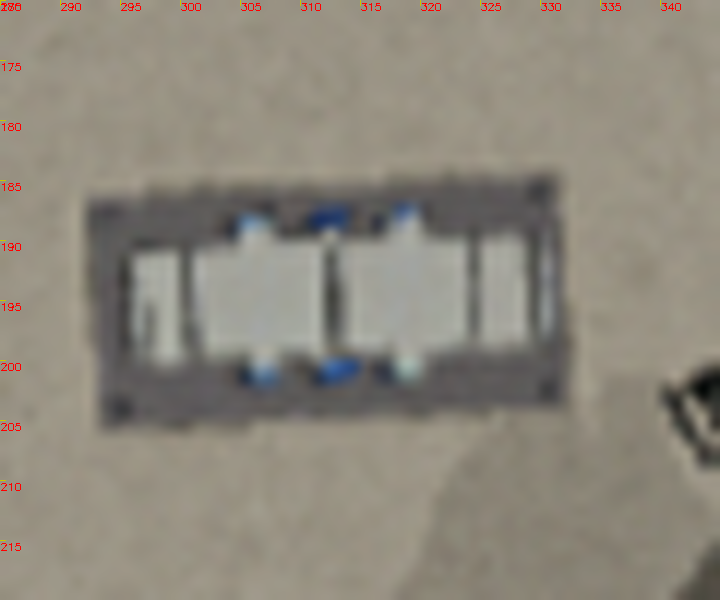

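View pics/p23.png

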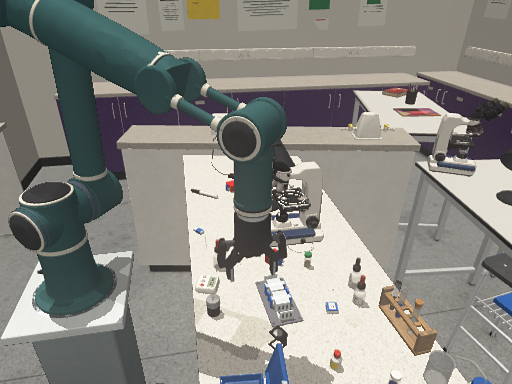

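```bash
python3 -c "
from workcell import bot
print(bot.finish_job())"
```

```text
the job is handed in; nothing more can be done
None
```

All three loose troughs are on the rack and the job is handed in after about 23 s of robot time. The hand-in call gave no verdict. The open-up trough went into the gap first. Then one open-down trough went on the left joint and the other on the right.

**Final checks:**
- **Endwise:** in the last top view the lug midpoints of all three troughs lie within about 2 mm of the rack's middle line.
- **Across:** the open-up trough is about 0 mm off centre by the top view and up to about 3 mm by the side view (6 mm allowed). The right trough is at about −25 mm (target −26). The left one is at about +29 mm, roughly 3 mm outward of its target of +26, with +36 allowed.
- **Height:** at release each tool height matched the seated height to about 0.2 mm. In the side view all three look flat.
- **Bystanders and arm:** the side view shows no bystander moved; I did not measure them. The gripper is open and clear of everything, and wrist forces stayed below 7 N in every reading.

**Disagreements:** the top and side views differed by 1 to 4 mm on absolute positions. I settled this by comparing the held troughs with the rack in the same side picture. I judged squareness by eye in both views, without measuring the angles.

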